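# Load a slide holder under the spring clip of a reader stage

## Robot

A 6-joint arm with a two-finger parallel gripper is mounted at the origin on the work surface. World frame = base frame: x ahead of the robot, y to its left, z up, the work surface at z = 0. Lengths are in m, angles in degrees, forces in N, time in s.
With the tool pointing down it reaches from about 0.275 to 0.725 m from the base axis. Payload 5.6 kg.
Tool frame: the origin (TCP) lies midway between the tips of the shut fingers; the grasp point (between the pads) lies 19 mm behind it; z points along the fingers, y is the line along which they close (so a half turn about z gives the same grasp; the last joint's range is limited). The gripper opens to 85 mm and grips with 20 to 120 N. Pads are 22 mm wide; open, the fingers measure 114 mm over their backs; the gripper's body (76 mm by 85 mm) begins 54 mm behind the grasp point. The pads swing forward as they close: fully open they stand 13 mm farther back than shut.
Start: joints at [-57.147, 14.616, 6.199, 0, -81.583, -16.306], TCP at [0.157, -0.527, 0.231] pointing down, gripper open.
Joint ranges: [-168.99, 168.99], [-69.2, 112.95], [-62.41, 85.93], [-164.36, 98.24], [-168.68, -3.75], [-174.98, 174.98]. Speed limits (degrees/s): [147.25, 147.25, 180, 180, 180, 180].

## Interface

Orientations are given as a 3x3 rotation matrix whose columns are the frame's x, y, z axes.
In Python, from rig import bot, camera gives the robot as it stands.
- The arm moves only by the tool step_arm, never from a script. Its argument "series" is text: rows parted by semicolons, each of 7 numbers parted by spaces: the turn, a rotation vector about the tool's x, y, z in degrees, then the shift along the tool's x, y, z in m, then the closure in counts, from 0 (fully open) to 255 (shut). In form: rx ry rz dx dy dz claw; .... A call has 1 to 5 rows; each row shifts and turns the commanded pose from where the row before left it, along the tool's axes as they then stand; what a row does not reach is not made up. A row lasts 1/8 s, in which the tool goes at most 62.5 mm and 10.7 degrees, less where a joint would pass 70% of its speed; a pose out of reach is approached as far as the arm can. A call is refused whole if a number of a shift passes 0.0625 or a number of a turn 10.7, either way. A call with a gripper value outside its range is refused whole. The fingers move at their own pace and stop on an object; the grip force is fixed at half the most. Time passes only in rows, so rows that do not move let the fingers close. It gives the time, the measured TCP pose, the force, the opening and the grip force at its end, in the units of the state.
- bot.read_state(): the state, without advancing time (a new reading comes with each control period).
- camera(name): name is "scene" or "top" or "wrist"; returns a dict with "pixels" (420x560x3 uint8, red, green, blue), "fovy" (degrees; the focal length in pixels is half the picture's height over the tangent of half this angle, whatever the lens; pixels are square), "cx", "cy" (the principal point, pixels), "world_from_camera" (4x4, takes a point from camera to world coordinates); the wrist camera has in their place "hand_eye" (4x4, takes a point from camera to tool coordinates, whose origin is the TCP and whose axes are the flange's). Camera axes: x right, y up, looking along -z (the intrinsics and any distortion apply to the point x, -y, -z); pixel columns grow to the right and rows downward; lengths in m; the calibration is good to about 2 mm. A picture is of the moment at which its call begins: read the wrist's pose just before it. There is no depth.
- bot.sign_off(): hands the job in; it is judged then, once.
The state is a dict: "time_s": time; "q": joint angles; "joint_vel": joint speeds; "tau": joint torques, N m; "tcp_pos": TCP position; "ee_rot": TCP orientation; "ft_force": force on the tool from outside, world axes, zero at the start; "ft_torque": the same for the moment, N m; "finger_gap": finger opening in m; "grasp_force": force on a finger pad.
Only numpy, scipy, OpenCV 4.12 (cv2) and the standard library are available. Lean on these libraries where they do the work, as an engineer would, in place of code of your own. Each camera call takes 0.05 s, during which the arm holds its last target. There are 200 camera calls.

## Task

Load the slide holder that lies in the track of the reader stage: with one fingertip hold down the long thumb plate beside the track, so that the spring clip's nose lifts, and while it stays held down push the holder along the track with the other fingertip, beneath the nose, until it is fully home against the end stop. Then let go of the thumb plate so that the clip springs down onto the holder, and move clear. Only press and push: do not lift or tip the holder, and leave everything else where it stands.

Things in the scene. Friction and masses are not known exactly. Their poses are not given: they have to be found in the camera images.
- stage: fixed white and metal reader stage; its +x is the loading direction along the track (away from the robot, up to 0.3 rad aside), +y the thumb plate's side, +z up. Origin on the table, below the centre of the holder's home place. All positions below are in this frame, mm. Base plate x -115..85, y -85..105, 8 high. Deck x -112..42, y -41..53, top z 20: the holder slides on it
- home (a point): centre of the holder's home place, on the deck at z 20: where the centre of the holder's underside comes when home
- end_stop (a point): top centre of the end stop's face, x 32, z 32 mm; the stop is 66 wide (y). Behind it a white reading head, x 43..85, y -41..53, top z 48. Low guide rails either side of the track: inner faces y -31.75 and 31.75, tops z 26, x -106..34. The track is open at its -x end
- holder: grey flat slide holder with two glass windows, 64 mm long (x) by 60 wide (y) by 12 thick, 40 to 85 g, loose on the deck between the rails with 1.75 mm play each side; origin at the centre of its underside, x along the track. It starts 34 to 48 mm short of home, its front face just short of the clip's nose; push on its rear (-x) face
- clip (a joint): steel spring clip, a rocker. Value in rad: 0 at rest, the nose hangs in the track and blocks the holder; grows as the thumb plate is pressed down; 0.20 nose's underside level with the holder's top; 0.23 and more clear of it; 0.45 hard stop. Springs back when let go. Press on the plate: under 1 N starts it, 3.5 N at 0.23, 6 N at 0.45. With the holder beneath, it rests on the holder at about 0.20
- thumb_plate (a point): centre of the top of the clip's ribbed thumb plate, 86 mm (x) by 28 (y), 4 thick; moves with the clip. At rest x -65, y 78, z 37.5 (spans x -108..-22, y 64..92), sloping 0.2 rad up outwards; at joint 0.15/0.24/0.34/0.45 z is 32.5/29.5/26/23 mm. So held at 0.25 to 0.45 its top is between deck and holder's top: two fingertips at one height can press it and push the holder's rear
- clip_nose (a point): underside of the clip's nose, a rounded steel bar 24 mm along x, 8 mm thick, over the track: x 14 (spans x 2..26), y 14, z 26 at rest, 32 on the holder, 40 fully pressed
- clip_hinge (a point): middle of the clip's hinge rod, which is parallel to the track at y 44, z 40 mm, 8 mm thick, x -111..34, with a sheet web to the thumb plate. Its two brackets: y 38..50, top z 46, x -115.5..-107.5 and 30.5..38.5
- vessel_block: fixed white block 120 by 150 mm, 45 mm high, with two capped clear vessels on it, 136 mm high in all; origin under its centre; bystander
- vial_ledge: capped glass vial, 24 mm across, 44 mm tall, standing on the stage's base to the right of the track; origin under its centre; bystander
- vial_side: capped glass vial, 24 mm across, 52 mm tall, standing on the table left of the stage; origin under its centre; bystander
- spare_holder: a second slide holder, same look and size as the one in the track, lying on the table right of the stage; origin under its centre; bystander
- dish: clear flat dish with lid, 92 mm across, 17 mm tall, on the table; origin under its centre; bystander
- media_bottle: white bottle, 60 mm across, 130 mm tall, on the table behind; origin under its centre; bystander
- sample_cup: open white cup, 60 mm across, 60 mm tall, on the table; origin under its centre; bystander
Not all that is in view belongs to the job. What is shaped like the holder but blue or pink is not meant.

How it is judged:
By the outcome, as a careful person would: the job done as asked, in the order asked, and still so for the second after the job is handed in, with the robot touching nothing.
It also fails if it takes over 35 s, if anything falls off the work surface, if the arm or the gripper's body presses on something with over 40 N, if the wrist force passes 120 N, or if a joint passes its speed limit or range.

## Working session

There is one attempt and no reset: what is moved stays moved. The work goes in short steps, Python scripts to look and compute and a tool call to move; the robot and the scene stay as the last step left them, time stands still between calls to the robot, and variables do not carry over. Pictures are saved under pics/ and viewed, at most 10 in all, crops included, and the job is handed in when it is done.

Besides the shell and the picture viewer there is one more tool, called after "Call:" as name(argument=value, ...) on one line, values as JSON. step_arm: Moves the arm, as the interface text tells. Its arguments: {"type":"object","properties":{"series":{"type":"string"}},"required":["series"]}

```bash
ls; mkdir -p pics
python3 - <<'E'
from rig import bot,camera
import cv2,json
s=bot.read_state(); print(s)
for n in ("scene","top"):
    c=camera(n); cv2.imwrite(f"pics/{n}0.png",cv2.resize(c["pixels"][:,:,::-1],(800,600),interpolation=cv2.INTER_CUBIC)); print(n,c["fovy"],c["cx"],c["cy"],c["world_from_camera"],[k for k in c])
E
```

```text
pics
{'time_s': 0.0, 'q': array([-5.71463413e+01,  1.46532394e+01,  6.13021219e+00, -2.65962113e-02,
       -8.15842760e+01, -1.63052465e+01]), 'joint_vel': array([ 0.08263454, -0.02374077,  0.02617951, -0.00081484,  0.03238572,
       -0.03408095]), 'tau': array([-4.39026953e-04, -3.86628771e+01,  2.37941104e+01,  5.36527142e+00,
       -6.10482341e-03, -8.23619803e-05]), 'tcp_pos': array([ 0.15654961, -0.52672285,  0.23039246]), 'ee_rot': array([[-9.58598857e-01, -2.84759257e-01, -6.30223260e-04],
       [-2.84759942e-01,  9.58597128e-01,  1.82235313e-03],
       [ 8.51982846e-05,  1.92636796e-03, -9.99998141e-01]]), 'ft_force': array([1.23041541, 1.23052397, 0.51211958]), 'ft_torque': array([ 0.02272857, -0.02839095,  0.01427952]), 'grasp_force': 0.0, 'finger_gap': 0.08557960335259047}
scene 42.07440308927195 274.8436806026453 209.7768140092905 [[ 0.71306402 -0.48396668  0.5072632   1.12305707]
 [ 0.70108912  0.4960451  -0.51226292 -0.59845636]
 [-0.00370724  0.72091297  0.69301569  0.82547305]
 [ 0.          0.          0.          1.        ]] ['pixels', 'fovy', 'cx', 'cy', 'world_from_camera']
top 50.62919679844433 280.357598472523 205.53535258541407 [[ 1.89377090e-02  9.72589230e-01 -2.31757529e-01  3.23693944e-01]
 [-9.99820664e-01  1.84327717e-02 -4.34418471e-03  1.87619544e-03]
 [ 4.68263529e-05  2.31798235e-01  9.72763885e-01  1.04564622e+00]
 [ 0.00000000e+00  0.00000000e+00  0.00000000e+00  1.00000000e+00]] ['pixels', 'fovy', 'cx', 'cy', 'world_from_camera']
```

View pics/scene0.png

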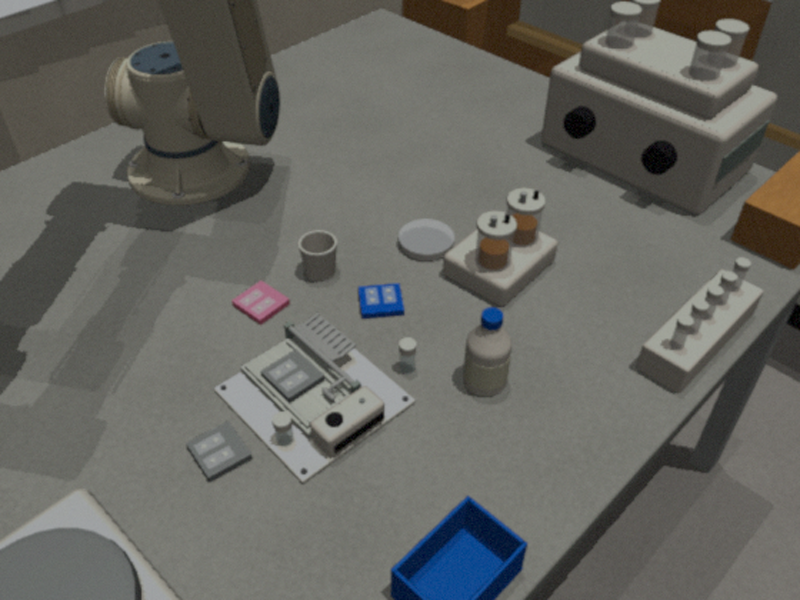

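View pics/top0.png

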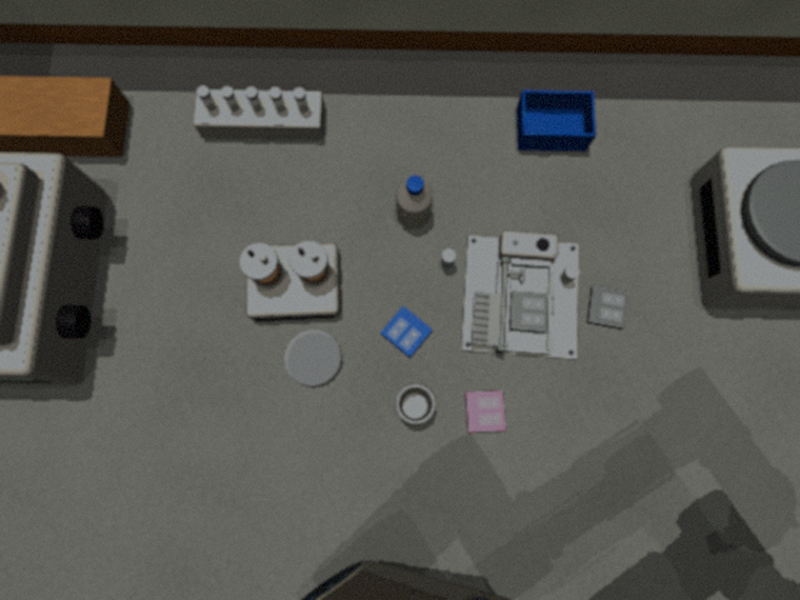

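The scene view shows the stage at about (315,400), with its thumb plate on the left. In the top view the base plate corners are about (469,236), (579,243), (577,357) and (463,351), and the holder is at (528,311). Next I'll enlarge the crop.

Run:
```python
from rig import bot,camera
import cv2
c=camera("top")["pixels"][155:260,315:455,::-1]
cv2.imwrite("pics/top1.png",cv2.resize(c,(800,600),interpolation=cv2.INTER_CUBIC))
```

```text
(no output)
```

View pics/top1.png

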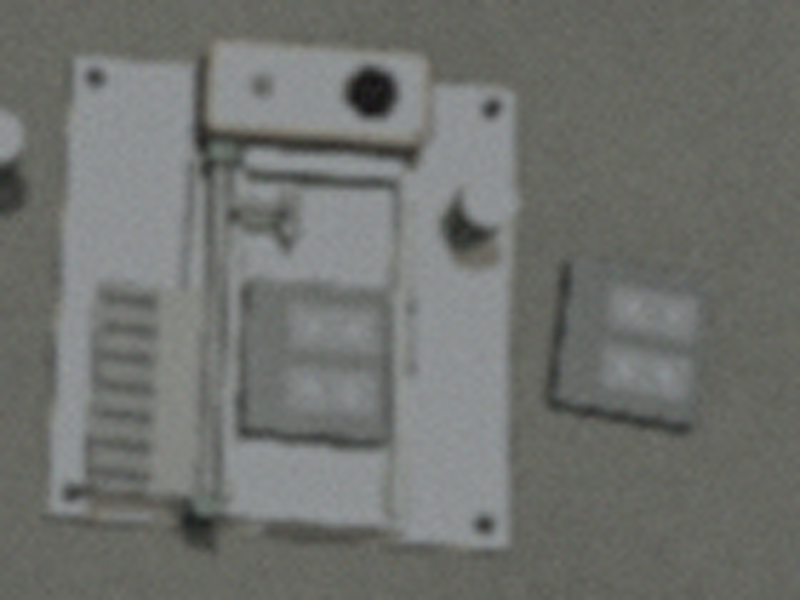

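The stage base corners in the crop are at (75,58), (515,88), (510,548) and (50,515). The holder's top is at (248,283), (388,290), (388,443) and (240,435), and the thumb plate spans about (100,285) to (155,490). Now I'll fit the stage pose.

```bash
cat > h.py <<'E'
import numpy as np
from rig import bot,camera
from scipy.optimize import least_squares
def proj(c,P,T=None):
    T=c["world_from_camera"] if T is None else T
    p=(np.atleast_2d(P)-T[:3,3])@T[:3,:3]; h=c["pixels"].shape[0]
    f=h/2/np.tan(np.radians(c["fovy"]/2))
    return np.c_[c["cx"]+f*p[:,0]/-p[:,2], c["cy"]+f*-p[:,1]/-p[:,2]]
def S2W(pose,P):
    x,y,a=pose; P=np.atleast_2d(P)/1000.
    return np.c_[x+np.cos(a)*P[:,0]-np.sin(a)*P[:,1], y+np.sin(a)*P[:,0]+np.cos(a)*P[:,1], P[:,2]]
def fit(c,P,uv,x0,T=None):
    r=least_squares(lambda q:(proj(c,S2W(q,P),T)-uv).ravel(),x0); return r.x,r.fun.reshape(-1,2)
E
python3 - <<'E'
from h import *
c=camera("top")
g=lambda a:(np.array(a)+.5)/(800/140)-.5+[315,155]
P=[[85,105,8],[85,-85,8],[-115,-85,8],[-115,105,8]]
x,r=fit(c,P,g([[75,58],[515,88],[510,548],[50,515]]),[.5,-.2,0]); print(x,np.degrees(x[2]),r)
H=[[32,30,32],[32,-30,32],[-32,-30,32],[-32,30,32]]
y,r=fit(c,H,g([[248,283],[388,290],[388,443],[240,435]]),x); print(y,r)
d=y[:2]-x[:2];a=x[2];print("holder in stage",d@[np.cos(a),np.sin(a)],d@[-np.sin(a),np.cos(a)])
s=bot.read_state();w=camera("wrist");print(w["hand_eye"],w["fovy"],w["cx"],w["cy"])
E
```

```text
[ 0.58659928 -0.20724514 -0.05519352] -3.1623556110321442 [[-0.30778549 -0.44786528]
 [ 0.17918686 -0.23247084]
 [ 0.26788139  0.39473424]
 [-0.14607386  0.20979463]]
[ 0.53934961 -0.20285635 -0.04443395] [[-0.6598504  -0.24732803]
 [ 0.41566021  0.10129974]
 [ 0.14191061  0.17661851]
 [ 0.09834858 -0.04259984]]
holder in stage -0.047419825675297164 0.0017755526579973397
[[ 8.46764628e-04  9.56672115e-01  2.91166184e-01  7.47495635e-02]
 [ 9.99999494e-01 -6.52029288e-04 -7.65837431e-04  1.35448913e-03]
 [-5.42806436e-04  2.91166685e-01 -9.56672184e-01 -1.42142331e-01]
 [ 0.00000000e+00  0.00000000e+00  0.00000000e+00  1.00000000e+00]] 61.08254266488828 281.52586396055364 216.78540853623787
```

Call:
step_arm(series="0 0 10 0 0 0 60; 0 0 9.7 0 0 0 60; 0 0 0 -0.04 0.0475 0 60; 0 0 0 -0.04 0.0475 0 60; 0 0 0 -0.04 0.0475 0 60")

```text
time_s: 0.88
tcp_pos: [0.2852, -0.3901, 0.2312]
ee_rot: [[-0.998, 0.056, 0.0], [0.056, 0.998, -0.0], [-0.0, -0.0, -1.0]]
ft_force: [1.3, -0.9, 0.0]
finger_gap: 0.0653
grasp_force: 0.0
```

Call:
step_arm(series="0 0 0 -0.04 0.0475 0 60; 0 0 0 -0.04 0.0475 0 60; 0 0 0 -0.04 0.0475 0 60; 0 0 0 -0.04 0.0475 0 60; 0 0 0 -0.04 0.0475 0 60")

```text
time_s: 1.5
tcp_pos: [0.4982, -0.1636, 0.2314]
ee_rot: [[-0.999, 0.055, 0.0], [0.055, 0.999, -0.0], [-0.0, -0.0, -1.0]]
ft_force: [0.9, -1.6, 0.4]
finger_gap: 0.0653
grasp_force: 0.0
```

Call:
step_arm(series="0 0 0 0 0 0.02 60; 0 0 0 0 0 0 60")

```text
time_s: 1.75
tcp_pos: [0.4963, -0.1646, 0.2097]
ee_rot: [[-0.999, 0.054, -0.004], [0.054, 0.999, 0.001], [0.004, 0.0, -1.0]]
ft_force: [0.2, -0.1, 0.5]
finger_gap: 0.0655
grasp_force: 0.0
```

Run:
```python
from h import *
import cv2
s=bot.read_state();w=camera("wrist");np.savez("w1.npz",p=s["tcp_pos"],R=s["ee_rot"],**w)
print(s["tcp_pos"],s["ee_rot"],s["finger_gap"],s["ft_force"])
cv2.imwrite("pics/w1.png",cv2.resize(w["pixels"][:,:,::-1],(800,600),interpolation=cv2.INTER_CUBIC))
```

```text
[ 0.49629285 -0.1646244   0.20965084] [[-9.98539920e-01  5.38741785e-02 -3.94984688e-03]
 [ 5.38722365e-02  9.98547659e-01  5.96490836e-04]
 [ 3.97624581e-03  3.82832826e-04 -9.99992021e-01]] 0.06554909176155994 [ 0.23817918 -0.10815368  0.52936091]
```

View pics/w1.png

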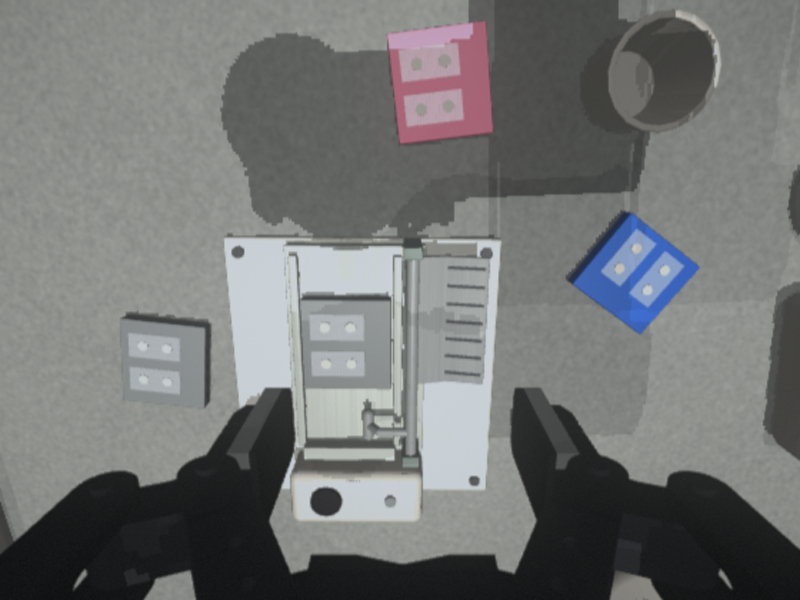

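In the wrist view the base corners are at (225,237), (500,238) and (486,489). The holder's top is at (302,298), (389,298), (391,388) and (301,387), with the pad tips' rear edges at (265–293,388) and (513–543,388). I'll fit those.

Run:
```python
from h import *
c=dict(np.load("w1.npz"));T=np.eye(4);T[:3,:3]=c["R"];T[:3,3]=c["p"];W=T@c["hand_eye"]
g=lambda a:(np.array(a)+.5)*.7-.5
x,r=fit(c,[[-115,-85,8],[-115,105,8],[85,105,8],[-111,44,46],[35,44,46],[-108,92,40],[-22,92,40]],g([[225,237],[500,238],[486,489],[412,250],[411,463],[489,262],[482,383]]),[.5866,-.2072,-.055],W); print(x,r)
H=[[-32,-30,32],[-32,30,32],[32,30,32],[32,-30,32]]
y,r=fit(c,H,g([[302,299],[389,299],[391,388],[301,387]]),x,W); print(y,r)
a=x[2];R=np.array([[np.cos(a),np.sin(a)],[-np.sin(a),np.cos(a)]])
print("holder in stage",R@(y[:2]-x[:2]),"tcp",R@(c["p"][:2]-x[:2]))
for sb in (0,.006,.012): 
  P=np.array([[.011,-.0475,-sb],[.011,-.033,-sb],[.011,.033,-sb],[.011,.0475,-sb]])
  print(sb,((proj(c,P,c["hand_eye"])+.5)/.7-.5).round())
```

```text
[ 0.58639018 -0.20639069 -0.05928669] [[-2.61115602 -0.34075527]
 [ 1.24370355  0.15863433]
 [ 0.00386164  1.17607347]
 [ 0.61915851  2.5793464 ]
 [-0.47969906 -0.10888724]
 [ 0.59395327 -3.37626892]
 [ 0.49643599  0.64710087]]
[ 0.53987283 -0.20356284 -0.07069626] [[-2.03249864 -0.88286276]
 [ 1.4409196   0.19848249]
 [-0.68967201  0.53831921]
 [ 1.31518031  0.27609252]]
holder in stage [-4.66031771e-02  6.66400784e-05] tcp [-0.09241377  0.03635447]
0 [[242. 376.]
 [290. 376.]
 [507. 376.]
 [554. 376.]]
0.006 [[236. 384.]
 [285. 384.]
 [511. 384.]
 [560. 384.]]
0.012 [[229. 393.]
 [281. 393.]
 [515. 394.]
 [567. 394.]]
```

Call:
step_arm(series="0 0 0 0.003 0.0035 0.05 60; 0 0 0 0 0 0.05 60; 0 0 0 0 0 0.05 60; 0 0 0 0 0 0.015 60; 0 0 0 0 0 0 60")

```text
time_s: 2.42
tcp_pos: [0.4946, -0.1624, 0.0471]
ee_rot: [[-0.998, 0.055, 0.0], [0.055, 0.998, -0.001], [-0.0, -0.001, -1.0]]
ft_force: [0.7, 0.7, 0.8]
finger_gap: 0.0653
grasp_force: 0.0
```

Run:
```python
from h import *
import cv2
s=bot.read_state();w=camera("wrist");np.savez("w2.npz",p=s["tcp_pos"],R=s["ee_rot"],**w)
print(s["tcp_pos"],s["ft_force"],bot.read_state()["ft_force"])
cv2.imwrite("pics/w2.png",cv2.resize(w["pixels"][:,:,::-1],(800,600),interpolation=cv2.INTER_CUBIC))
```

```text
[ 0.49460564 -0.16243772  0.04709069] [0.67355769 0.74709814 0.76096989] [ 1.08805488 -0.29280285 -0.59316008]
```

View pics/w2.png

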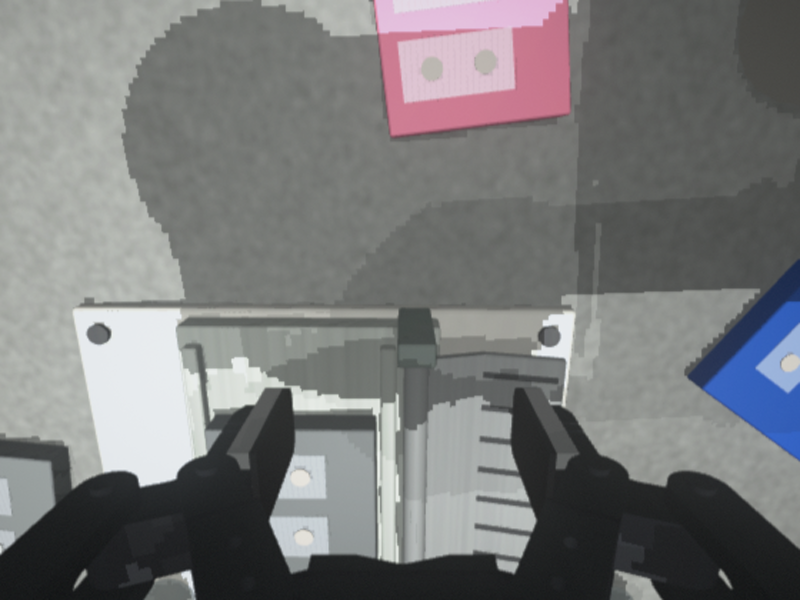

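The wrist view from low down shows the holder's rear top edge at v≈430 (right corner at 376). The plate's near edge runs (437,355)–(565,360), and the pad tips are at (265–293,388) and (513–543,388). I'll check the clearance in x.

Run:
```python
from h import *
c=dict(np.load("w2.npz"));T=np.eye(4);T[:3,:3]=c["R"];T[:3,3]=c["p"];W=T@c["hand_eye"]
f=210/np.tan(np.radians(c["fovy"]/2))
def back(uv,z):
    u,v=(np.array(uv)+.5)*.7-.5; d=W[:3,:3]@[(u-c["cx"])/f,-(v-c["cy"])/f,-1]
    return W[:3,3]+d*(z-W[2,3])/d[2]
a=-.0565;R=np.array([[np.cos(a),np.sin(a)],[-np.sin(a),np.cos(a)]])
for n,uv,z in (("holder rr",(376,430),.032),("rear bottom",(376,413),.020),("base -x+y",(574,310),.008),("base -x-y",(75,310),.008),("plate out",(565,360),.04),("bracket top",(417,365),.046)):
    p=back(uv,z); print(n,1000*R@(p[:2]-c["p"][:2]))
```

```text
holder rr [16.38185024 -7.91242984]
rear bottom [16.2737304  -8.51045131]
base -x+y [-20.14142598  65.13166635]
base -x-y [ -19.76726462 -120.80003479]
plate out [-13.33567297  52.64403394]
bracket top [-14.09142356   5.67220438]
```

Call:
step_arm(series="0 0 0 0 0 0.012 60; 0 0 0 0 0 0.006 60; 0 0 0 0 0 0 60")

```text
time_s: 2.85
tcp_pos: [0.4947, -0.1618, 0.0284]
ee_rot: [[-0.998, 0.055, 0.001], [0.055, 0.998, -0.0], [-0.001, -0.0, -1.0]]
ft_force: [0.1, 0.6, 2.2]
finger_gap: 0.0653
grasp_force: 0.6
```

Call:
step_arm(series="0 0 0 0 0 0.004 60; 0 0 0 0 0 0 60")

```text
time_s: 3.1
tcp_pos: [0.4947, -0.1621, 0.0246]
ee_rot: [[-0.999, 0.055, 0.001], [0.055, 0.999, -0.001], [-0.001, -0.001, -1.0]]
ft_force: [0.2, -1.8, 3.2]
finger_gap: 0.0652
grasp_force: 1.7
```

Call:
step_arm(series="0 0 0 0 0 0.003 60; 0 0 0 0 0 0 60")

```text
time_s: 3.35
tcp_pos: [0.4947, -0.1623, 0.0218]
ee_rot: [[-0.999, 0.055, 0.001], [0.055, 0.999, -0.001], [-0.001, -0.001, -1.0]]
ft_force: [-1.3, -4.2, 6.5]
finger_gap: 0.0654
grasp_force: 2.7
```

Run:
```python
from h import *
import cv2
F=[]
for i in range(5): c=camera("scene"); F.append(bot.read_state()["ft_force"])
print(bot.read_state()["tcp_pos"],np.mean(F,0))
cv2.imwrite("pics/s2.png",cv2.resize(c["pixels"][215:335,140:300,::-1],(800,600),interpolation=cv2.INTER_CUBIC))
```

```text
[ 0.49472213 -0.16224021  0.02188701] [-0.30596585 -3.60493058  5.83119297]
```

View pics/s2.png

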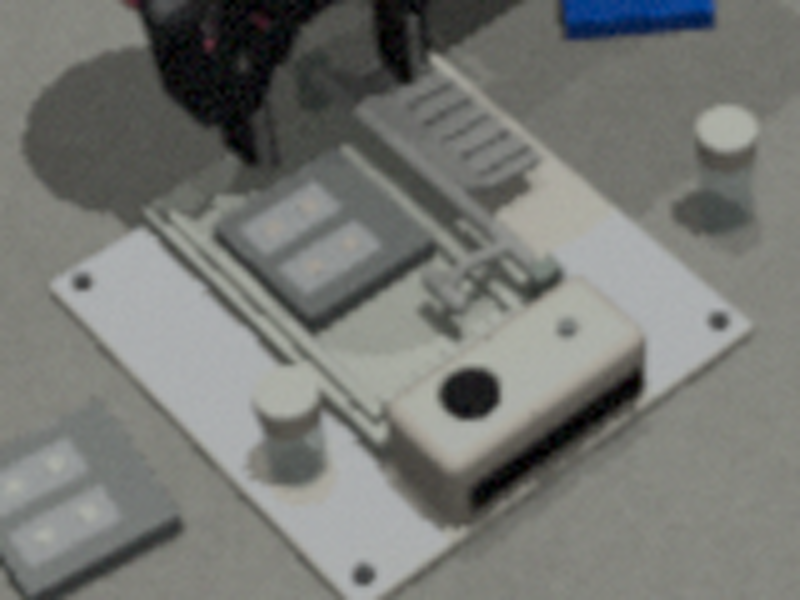

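The scene crop shows the plate held down by the left finger, the nose lifted, and the right finger behind the holder at (245,160). I'll press a further 2 mm and check the nose height in an enlarged view.

Call:
step_arm(series="0 0 0 0 0 0.002 60; 0 0 0 0 0 0 60")

```text
time_s: 3.85
tcp_pos: [0.4948, -0.1624, 0.02]
ee_rot: [[-0.999, 0.055, 0.001], [0.055, 0.999, -0.001], [-0.001, -0.001, -1.0]]
ft_force: [-0.5, -3.8, 6.5]
finger_gap: 0.0652
grasp_force: 3.1
```

Run:
```python
from h import *
import cv2
F=[]
I=[]
for i in range(6): c=camera("scene"); I.append(c["pixels"].astype(float)); F.append(bot.read_state()["ft_force"])
print(bot.read_state()["tcp_pos"],np.mean(F,0))
im=np.mean(I,0).astype(np.uint8)[250:295,200:260,::-1]
im=cv2.resize(im,(780,585),interpolation=cv2.INTER_CUBIC)
for p in (S2W([.5865,-.207,-.0565],[[14,14,z] for z in (26,32,37,40)])): print(p,(proj(c,p)+.5-[200,250])*13)
# nose bar ends in outer
for th in (0,.2,.3,.45):
    # nose underside pt relative to hinge (y44,z40): rotate
    r=np.array([14-44,26-40.]);
    y=r[0]*np.cos(-th)-r[1]*np.sin(-th)+44;z=r[0]*np.sin(-th)+r[1]*np.cos(-th)+40
    P=S2W([.5865,-.207,-.0565],[[2,y,z],[26,y,z],[2,y,z+8],[26,y,z+8]]);print(th,y,z,((proj(c,P)+.5-[200,250])*13).round().tolist())
cv2.imwrite("pics/s3.png",im)
```

```text
[ 0.49482944 -0.16233305  0.02011007] [-0.73269825 -3.65224196  6.68687848]
[ 0.60126824 -0.19381292  0.026     ] [[388.56296988 335.22584564]]
[ 0.60126824 -0.19381292  0.032     ] [[386.00397797 308.64523771]]
[ 0.60126824 -0.19381292  0.037     ] [[383.85552194 286.32892355]]
[ 0.60126824 -0.19381292  0.04      ] [[382.55941625 272.86609195]]
0 14.0 26.0 [[337.0, 288.0], [441.0, 383.0], [333.0, 252.0], [438.0, 348.0]]
0.2 11.816632033631898 32.23914783407445 [[322.0, 268.0], [427.0, 364.0], [318.0, 232.0], [423.0, 328.0]]
0.3 11.202622432973065 35.4908953520817 [[317.0, 256.0], [422.0, 352.0], [313.0, 220.0], [419.0, 316.0]]
0.45 10.897069451862471 40.44270659039943 [[313.0, 235.0], [418.0, 330.0], [309.0, 198.0], [415.0, 294.0]]
```

View pics/s3.png

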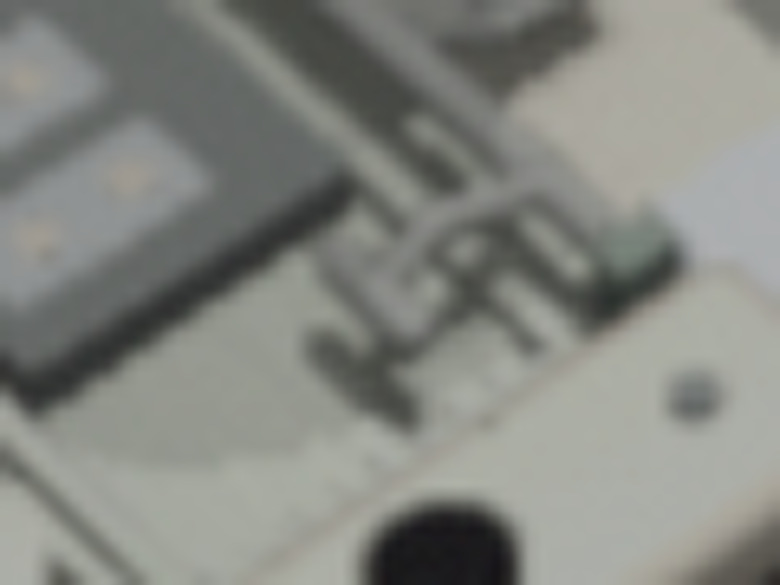

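The nose bar's underside, seen at (318,255)–(400,355), matches a joint of about 0.3, so it is clear of the holder. Now I'll push.

Call:
step_arm(series="0 0 0 -0.004 0 0 60; 0 0 0 -0.004 0 0 60; 0 0 0 -0.004 0 0 60; 0 0 0 -0.004 0 0 60; 0 0 0 -0.004 0 0 60")

```text
time_s: 4.78
tcp_pos: [0.5123, -0.1622, 0.0187]
ee_rot: [[-0.998, 0.055, -0.004], [0.055, 0.998, 0.001], [0.004, 0.001, -1.0]]
ft_force: [-4.5, 1.9, 6.0]
finger_gap: 0.0655
grasp_force: 2.8
```

Call:
step_arm(series="0 0 0 -0.004 0 0 60; 0 0 0 -0.004 0 0 60; 0 0 0 -0.004 0 0 60; 0 0 0 -0.004 0 0 60; 0 0 0 0 0 0 60")

```text
time_s: 5.4
tcp_pos: [0.5288, -0.1631, 0.0187]
ee_rot: [[-0.998, 0.055, -0.003], [0.055, 0.998, 0.001], [0.003, 0.001, -1.0]]
ft_force: [-3.4, 1.5, 5.0]
finger_gap: 0.0652
grasp_force: 2.6
```

Run:
```python
from h import *
import cv2
F=[]
for i in range(4): c=camera("scene"); F.append(bot.read_state()["ft_force"])
print(bot.read_state()["tcp_pos"],np.mean(F,0))
cv2.imwrite("pics/s4.png",cv2.resize(c["pixels"][230:320,160:280,::-1],(800,600),interpolation=cv2.INTER_CUBIC))
```

```text
[ 0.52921923 -0.16322975  0.01888994] [-3.22039204  1.63056117  4.50708595]
```

View pics/s4.png

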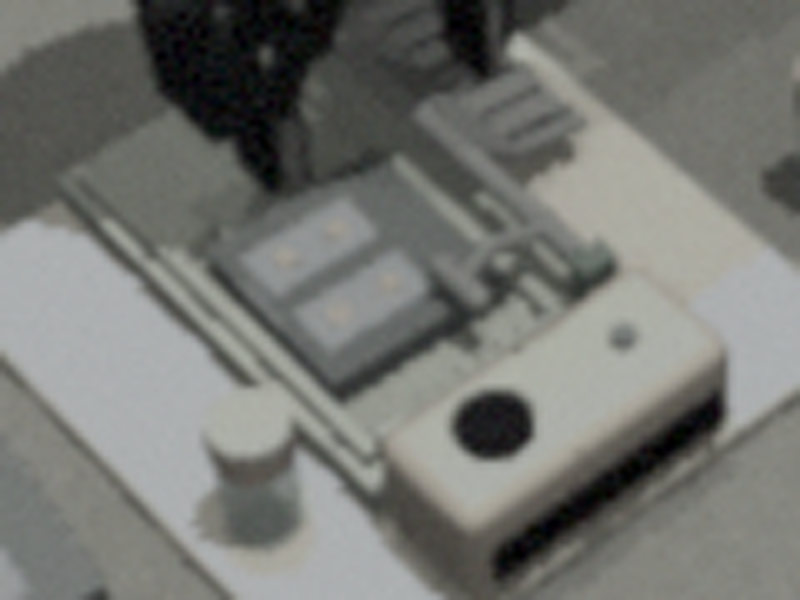

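The holder's front is now beneath the nose at about (465,300), and the remaining gap to the stop is roughly 17 mm. I'll keep pushing.

Call:
step_arm(series="0 0 0 -0.004 0 0 60; 0 0 0 -0.004 0 0 60; 0 0 0 -0.004 0 0 60; 0 0 0 -0.002 0 0 60; 0 0 0 0 0 0 60")

```text
time_s: 6.22
tcp_pos: [0.5447, -0.1645, 0.0194]
ee_rot: [[-0.998, 0.055, 0.001], [0.055, 0.998, -0.0], [-0.001, -0.0, -1.0]]
ft_force: [-2.6, 1.4, 4.5]
finger_gap: 0.0654
grasp_force: 2.5
```

Call:
step_arm(series="0 0 0 -0.002 0 0 60; 0 0 0 0 0 0 60")

```text
time_s: 6.48
tcp_pos: [0.5462, -0.1646, 0.0193]
ee_rot: [[-0.998, 0.055, -0.0], [0.055, 0.998, -0.0], [0.0, -0.0, -1.0]]
ft_force: [-4.9, 0.9, 5.0]
finger_gap: 0.065
grasp_force: 2.6
```

Call:
step_arm(series="0 0 0 -0.0015 0 0 60; 0 0 0 0 0 0 60")

```text
time_s: 6.72
tcp_pos: [0.5469, -0.1647, 0.0192]
ee_rot: [[-0.998, 0.055, -0.002], [0.055, 0.998, 0.0], [0.002, -0.0, -1.0]]
ft_force: [-6.1, 1.1, 6.2]
finger_gap: 0.0653
grasp_force: 3.5
```

Call:
step_arm(series="0 0 0 -0.001 0 0 60; 0 0 0 0 0 0 60")

```text
time_s: 6.98
tcp_pos: [0.547, -0.1648, 0.0191]
ee_rot: [[-0.998, 0.056, -0.003], [0.056, 0.998, 0.0], [0.003, 0.0, -1.0]]
ft_force: [-7.2, 0.9, 6.6]
finger_gap: 0.0654
grasp_force: 4.5
```

Call:
step_arm(series="0 0 0 -0.002 0 0 60; 0 0 0 0 0 0 60; 0 0 0 0 0 0 60")

```text
time_s: 7.35
tcp_pos: [0.5472, -0.1649, 0.0189]
ee_rot: [[-0.998, 0.056, -0.007], [0.056, 0.998, 0.0], [0.007, 0.0, -1.0]]
ft_force: [-12.4, 2.2, 11.3]
finger_gap: 0.0653
grasp_force: 7.2
```

Run:
```python
from h import *
import cv2
I=[];F=[]
for i in range(6): c=camera("scene"); I.append(c["pixels"].astype(float)); F.append(bot.read_state()["ft_force"])
print(bot.read_state()["tcp_pos"],np.mean(F,0))
im=np.mean(I,0).astype(np.uint8)[245:305,185:265,::-1]
cv2.imwrite("pics/s5.png",cv2.resize(im,(800,600),interpolation=cv2.INTER_CUBIC))
for n,P in (("home front",[[32,-30,32],[32,30,32]]),("rear",[[-32,-30,32],[-32,30,32]]),("stop",[[32,-33,32],[32,33,32]])):
  print(n,((proj(c,S2W([.5865,-.207,-.0565],P))+.5-[185,245])*10).round().tolist())
```

```text
[ 0.54724837 -0.16484827  0.01889825] [-12.01339201   2.15303916  11.0059802 ]
home front [[320.0, 471.0], [574.0, 298.0]]
rear [[110.0, 270.0], [362.0, 107.0]]
stop [[307.0, 480.0], [587.0, 289.0]]
```

View pics/s5.png

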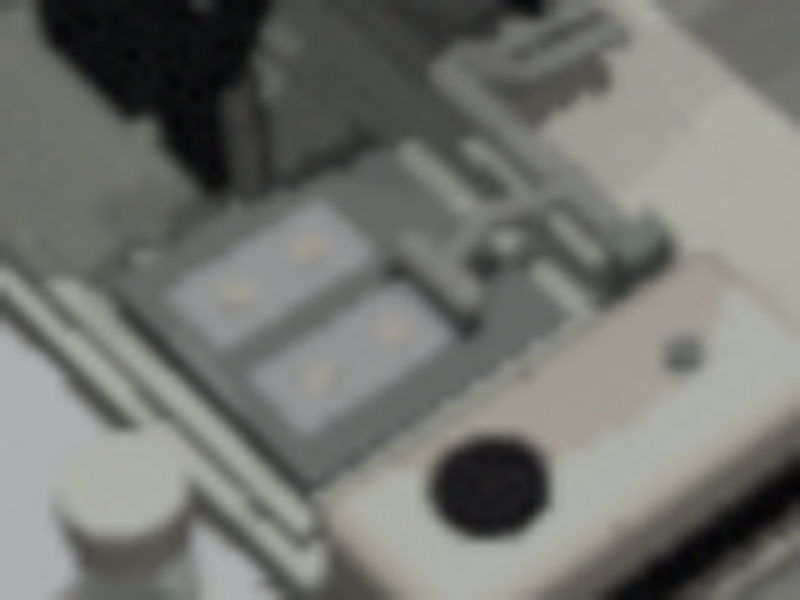

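The holder sits against the stop: its front edge runs (320,475)–(570,300), where home predicts (320,471)–(574,298). I'll back off with the plate still held, then let go by rising straight up.

Call:
step_arm(series="0 0 0 0.005 0 0 60; 0 0 0 0.005 0 0 60; 0 0 0 0.004 0 0 60; 0 0 0 0 0 0 60")

```text
time_s: 8.15
tcp_pos: [0.5378, -0.1642, 0.02]
ee_rot: [[-0.998, 0.055, 0.003], [0.055, 0.999, -0.0], [-0.003, -0.0, -1.0]]
ft_force: [2.6, -1.0, 5.1]
finger_gap: 0.0652
grasp_force: 2.5
```

Call:
step_arm(series="0 0 0 0 0 -0.004 60; 0 0 0 0 0 -0.004 60; 0 0 0 0 0 -0.006 60; 0 0 0 0 0 -0.01 60; 0 0 0 0 0 -0.03 60")

```text
time_s: 8.78
tcp_pos: [0.535, -0.164, 0.0725]
ee_rot: [[-0.998, 0.055, -0.005], [0.055, 0.998, 0.0], [0.005, 0.0, -1.0]]
ft_force: [0.8, 0.4, 0.2]
finger_gap: 0.0649
grasp_force: 0.0
```

Call:
step_arm(series="0 0 0 0 0 -0.05 60; 0 0 0 0 0 -0.05 60; 0 0 0 0.04 0 -0.03 60; 0 0 0 0.05 0 0 60; 0 0 0 0 0 0 60")

```text
time_s: 9.4
tcp_pos: [0.4438, -0.159, 0.2044]
ee_rot: [[-0.998, 0.055, 0.0], [0.055, 0.998, 0.0], [-0.0, 0.0, -1.0]]
ft_force: [0.4, -0.5, 1.2]
finger_gap: 0.0652
grasp_force: 0.0
```

Run:
```python
from h import *
import cv2
s=bot.read_state();print(s["tcp_pos"],s["ft_force"])
I=[]
for i in range(6): c=camera("scene"); I.append(c["pixels"].astype(float))
im=np.mean(I,0).astype(np.uint8)[230:320,160:280,::-1]
cv2.imwrite("pics/s6.png",cv2.resize(im,(800,600),interpolation=cv2.INTER_CUBIC))
k=800/120
print(((proj(c,S2W([.5865,-.207,-.0565],[[32,-30,32],[32,30,32],[-32,-30,32],[-32,30,32]]))+.5-[160,230])*k).round().tolist())
```

```text
[ 0.44375411 -0.15902114  0.20437824] [ 0.36053001 -0.47586506  1.22053445]
[[380.0, 414.0], [550.0, 299.0], [240.0, 280.0], [408.0, 172.0]]
```

View pics/s6.png

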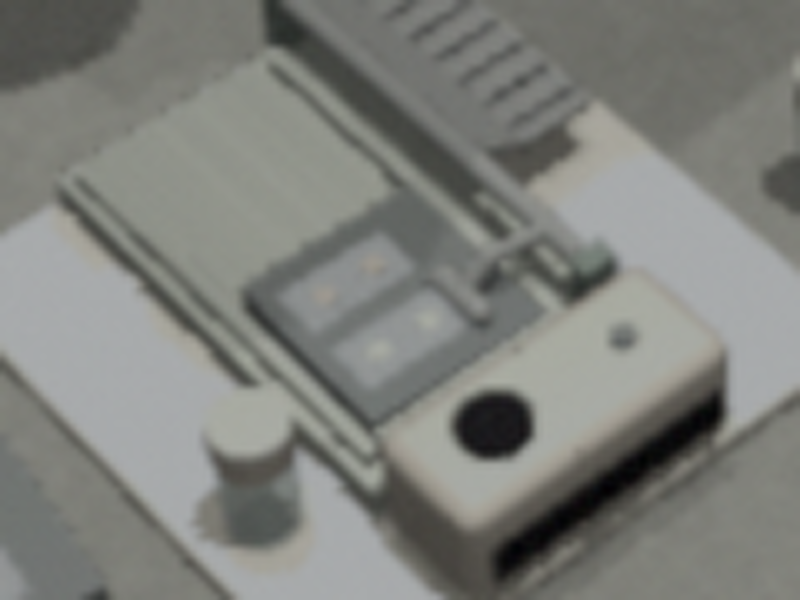

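The holder lies home against the stop, with the nose resting on its top at (465,295). The plate is released and the arm is clear.

```bash
python3 -c "
from rig import bot
print(bot.sign_off())"
```

```text
the job is handed in; nothing more can be done
None
```

The holder is fully home against the end stop with the clip sprung down on it. The arm is clear, and the job was handed in after about 10 s of robot time.

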